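Cure the soft foot of a vial deck

TASK

The vial deck is lying on its posts but rocks at one corner. Press down on its corners one after another with the fingertips, tabs still up, until you find the one that gives, press that corner's shim tab down fully flat and leave the other three tabs up, then press on the same corner again, firmly, to prove that it no longer gives. Only push: do not lift or shift the deck, and leave the vial and all the other things where they stand.

Things in the scene. Friction and masses are not known exactly. Their poses are not given: they have to be found in the camera images.
- deck: Loose square aluminium plate 180 x 180 x 12 mm, about 1.9 kg with the blue vial rack (70 x 136 x 24 mm; its vials end 36 mm above the plate) fixed to its middle. Lies level, its top 42 mm above the worktop, on the posts of the sub-base. Origin: centre of its underside; x away from the robot (within 15 degrees), y left, z up.
- sub_base: Fixed dark steel base plate, 190 x 190 x 8 mm, with a steel stub post (25 mm wide) under each corner of the deck. One post, at any corner, is 4 mm too short. About 4 N on the deck there tips it onto that post: the corner point sinks about 3 mm, the deck tilts about 0.04 rad and comes back level when let go; the other corners do not give. Origin: centre of its underside.
- corner_nl (a point): Point on the deck's top face to press when testing the near left corner, at x -70, y +44 mm in the deck's frame, just inboard of the shim lever and beside the post (the post's centre is at x -70, y +72 mm). The deck's top is bare for 13 mm round it.
- corner_nr (a point): Point on the deck's top face to press when testing the near right corner, at x -70, y -44 mm in the deck's frame, just inboard of the shim lever and beside the post (the post's centre is at x -70, y -72 mm). The deck's top is bare for 13 mm round it.
- corner_fl (a point): Point on the deck's top face to press when testing the far left corner, at x +70, y +44 mm in the deck's frame, just inboard of the shim lever and beside the post (the post's centre is at x +70, y +72 mm). The deck's top is bare for 13 mm round it.
- corner_fr (a point): Point on the deck's top face to press when testing the far right corner, at x +70, y -44 mm in the deck's frame, just inboard of the shim lever and beside the post (the post's centre is at x +70, y -72 mm). The deck's top is bare for 13 mm round it.
- tab_nl (a point): Top of the ribbed end of the near left shim's steel tab, 58 of its 65 mm from its pin; 18 mm wide here, 3 mm thick, polished. The pin is at x -70, y +67, z +14.5 mm in the deck's frame, along the deck's x; the tab points to the deck's +y, past its edge. Raised, it ends about 50 mm above the deck's top; flat, its top is level, 5 mm above the deck's top.
- tab_nr (a point): Top of the ribbed end of the near right shim's steel tab, 58 of its 65 mm from its pin; 18 mm wide here, 3 mm thick, polished. The pin is at x -70, y -67, z +14.5 mm in the deck's frame, along the deck's x; the tab points to the deck's -y, past its edge. Raised, it ends about 50 mm above the deck's top; flat, its top is level, 5 mm above the deck's top.
- tab_fl (a point): Top of the ribbed end of the far left shim's steel tab, 58 of its 65 mm from its pin; 18 mm wide here, 3 mm thick, polished. The pin is at x +70, y +67, z +14.5 mm in the deck's frame, along the deck's x; the tab points to the deck's +y, past its edge. Raised, it ends about 50 mm above the deck's top; flat, its top is level, 5 mm above the deck's top.
- tab_fr (a point): Top of the ribbed end of the far right shim's steel tab, 58 of its 65 mm from its pin; 18 mm wide here, 3 mm thick, polished. The pin is at x +70, y -67, z +14.5 mm in the deck's frame, along the deck's x; the tab points to the deck's -y, past its edge. Raised, it ends about 50 mm above the deck's top; flat, its top is level, 5 mm above the deck's top.
- shim_nl (a joint): Angle of the near left shim lever: 0 = tab raised 48 degrees, grows as the tab is pressed down, 0.84 rad = tab flat at its stop, cam lobe over centre and 4 mm below the deck's underside. It stays where it is left (stiff pin; 5 to 15 N down on the end of the tab turns it). Starts between 0 and 0.1.
- shim_nr (a joint): Angle of the near right shim lever: 0 = tab raised 48 degrees, grows as the tab is pressed down, 0.84 rad = tab flat at its stop, cam lobe over centre and 4 mm below the deck's underside. It stays where it is left (stiff pin; 5 to 15 N down on the end of the tab turns it). Starts between 0 and 0.1.
- shim_fl (a joint): Angle of the far left shim lever: 0 = tab raised 48 degrees, grows as the tab is pressed down, 0.84 rad = tab flat at its stop, cam lobe over centre and 4 mm below the deck's underside. It stays where it is left (stiff pin; 5 to 15 N down on the end of the tab turns it). Starts between 0 and 0.1.
- shim_fr (a joint): Angle of the far right shim lever: 0 = tab raised 48 degrees, grows as the tab is pressed down, 0.84 rad = tab flat at its stop, cam lobe over centre and 4 mm below the deck's underside. It stays where it is left (stiff pin; 5 to 15 N down on the end of the tab turns it). Starts between 0 and 0.1.
- deck_vial: Loose brown glass sample vial with a blue cap, 12 mm wide, 33 mm high, standing on the deck near the middle of its near edge. Origin: centre of its underside.
- jar: Loose round jar of caps, 63 mm wide, 57 mm high, left of the platform. Origin: underside.
- small_bottle: Loose clear bottle with a blue cap, 56 mm wide, 112 mm high, right of the platform. Origin: underside.
- wrench: Loose small open wrench, 129 x 18 x 6 mm, lying left of the platform. Origin: underside.
- cutter: Loose orange tube cutter, 36 x 67 x 20 mm, front right. Origin: underside.
- film: Loose white film box, 40 x 110 x 30 mm, right of the platform. Origin: underside.

How it is judged:
On the way, in this order (a step that is already met when the one before it is completed fails the run):
1. With all four shim tabs still up, the rocking corner is pressed down until the deck tips onto its short post (angle between deck's own z axis and vertical above 0.022 rad and contact force between the fingers and deck above 1 N and value of joint each of shim_nl, shim_nr, shim_fl, shim_fr below 0.25 rad), for 0.1 s.
2. One shim tab is flat, the other three are up and the deck is level (((value of joint shim_nl above 0.76 rad and value of joint each of shim_nr, shim_fl, shim_fr below 0.25 rad) or (value of joint shim_nr above 0.76 rad and value of joint each of shim_nl, shim_fl, shim_fr below 0.25 rad) or (value of joint shim_fl above 0.76 rad and value of joint each of shim_nl, shim_nr, shim_fr below 0.25 rad) or (value of joint shim_fr above 0.76 rad and value of joint each of shim_nl, shim_nr, shim_fl below 0.25 rad)) and angle between deck's own z axis and vertical below 0.01 rad), for 0.2 s.
3. The shimmed corner is pressed again with at least 5 N, within 45 mm of its corner point, and the deck stays level (((value of joint shim_nl above 0.76 rad and horizontal distance between the grasp point and corner_nl below 0.045 m and contact force between the fingers and deck above 5 N and angle between deck's own z axis and vertical below 0.01 rad) or (value of joint shim_nr above 0.76 rad and horizontal distance between the grasp point and corner_nr below 0.045 m and contact force between the fingers and deck above 5 N and angle between deck's own z axis and vertical below 0.01 rad) or (value of joint shim_fl above 0.76 rad and horizontal distance between the grasp point and corner_fl below 0.045 m and contact force between the fingers and deck above 5 N and angle between deck's own z axis and vertical below 0.01 rad) or (value of joint shim_fr above 0.76 rad and horizontal distance between the grasp point and corner_fr below 0.045 m and contact force between the fingers and deck above 5 N and angle between deck's own z axis and vertical below 0.01 rad))), for 0.2 s.
At the end, for the whole second after the job is handed in: The tab of the corner that rocked is flat (joint over 0.76 rad), the other three are up (under 0.25 rad), the deck is level within 0.01 rad, at rest and within 8 mm of where it lay, the vial on it stands, and every other thing is within 20 mm of where it was (all of step 2 and linear speed of deck below 0.01 m/s and distance of deck from where it was at the start of the episode below 0.008 m and angle between deck_vial's own z axis and vertical below 0.15 rad and distance of each of deck_vial, jar, small_bottle, wrench, cutter, film from where it was at the start of the episode below 0.02 m); the robot touches nothing.
It fails at once if The deck is lifted more than 10 mm (height (world z) of deck above 0.04 m).
It fails at once if The deck is shoved more than 20 mm (distance of deck from where it was at the start of the episode above 0.02 m).
It fails at once if The tab of a second corner is pressed flat (value of joint each of shim_nl, shim_nr above 0.76 rad or value of joint each of shim_nl, shim_fl above 0.76 rad or value of joint each of shim_nl, shim_fr above 0.76 rad or value of joint each of shim_nr, shim_fl above 0.76 rad or value of joint each of shim_nr, shim_fr above 0.76 rad or value of joint each of shim_fl, shim_fr above 0.76 rad).
It fails at once if The vial on the deck is knocked over (angle between deck_vial's own z axis and vertical above 0.5 rad).
It fails at once if A bystander is shoved or lifted more than 40 mm (distance of any of deck_vial, jar, small_bottle, wrench, cutter, film from where it was at the start of the episode above 0.04 m).
It also fails if it takes over 64 s, if anything falls off the work surface, if the arm or the gripper's body presses on something with over 40 N, if the wrist force passes 120 N, or if a joint passes its speed limit or range.

ROBOT

A 7-joint arm with a two-finger parallel gripper is mounted at the origin on a cart in front of the work surface, level with it; the furniture and walls round the work are solid. World frame = base frame: x ahead of the robot, y to its left, z up, the work surface at z = 0. Lengths are in m, angles in rad, forces in N, time in s.
With the tool pointing down it reaches from about 0.4 to 0.85 m from the base axis. Payload 4.5 kg.
Tool frame: the origin (TCP) lies at the very end of the fingers, on their centre line; the grasp point (between the pads) lies 19 mm behind it (tcp_to_grasp is the z of the grasp point in the tool frame, in m); z points along the fingers, y is the line along which they close (so a half turn about z gives the same grasp; the last joint's range is limited). The gripper opens to 88 mm and grips with 3 to 60 N. Pads are 18 mm wide; open, the fingers measure 123 mm over their backs; the gripper's body (75 mm by 187 mm) begins 45 mm behind the grasp point.
Start: joints at [0.034, 0.689, -0.195, 1.565, 0.157, 0.902, -0.215], TCP at [0.625, 0, 0.239] pointing down, gripper open.
Joint ranges: [-3.01, 3.01], [-0.46, 2.08], [-1.47, 1.51], [0.13, 2.56], [-1, 4.14], [0.04, 2.09], [-2.66, 2.66]. Speed limits (rad/s): [2.57, 2.57, 3.14, 3.14, 3.14, 3.14, 3.14].

INTERFACE

Orientations are given as a unit quaternion [x, y, z, w].
In Python, from plant import * gives the robot as it stands. The module is installed in compiled form; this text tells all that it offers.
- The arm moves only by the shell command python3 -m jog 'ROWS' [OPENING] [FORCE]. ROWS is JSON, a list that holds one entry, the list of rows, each a list of 6 numbers: the shift along the tool's x, y, z in m, then the turn, a rotation vector about the tool's x, y, z in rad. In form: [[[dx, dy, dz, ax, ay, az], ...]]. A call has 1 to 12 rows; each row shifts and turns the commanded pose from where the row before left it, along the tool's axes as they then stand; what a row does not reach is not made up. A row lasts 1/8 s, in which the tool goes at most 62.5 mm and 10.7 degrees, less where a joint would pass 70% of its speed; a pose out of reach is approached as far as the arm can. A call with a gripper value outside its range is refused whole. OPENING is the finger opening in m, from 0 to 0.0881, set as the call begins (- or left out, the last holds). The fingers move at their own pace and stop on an object; FORCE is the grip in N (left out, the last holds). Time passes only in rows, so rows that do not move let the fingers close. It gives the time, the measured TCP pose, the force, the opening and the grip force at its end, in the units of the state.
- get_state(): the state, without advancing time (a new reading comes with each control period).
- snapshot(name): name is "scene" or "side" or "wrist"; returns a dict with "frame" (480x640x3 uint8, red, green, blue), "mtx" (3x3 intrinsics, pixels), "xyz" and "orientation" of the camera in the world; the wrist camera has in their place "mount" (4x4, takes a point from camera to tool coordinates, whose origin is the TCP and whose axes are the flange's). Camera axes: x right, y down, z forward; pixel columns grow to the right and rows downward; lengths in m; the calibration is good to about 2 mm. The wrist camera is an equidistant fisheye: a pixel r from the principal point sees the ray r / f radians off the axis. A picture is of the moment at which its call begins: read the wrist's pose just before it. There is no depth.
- finish_job(): hands the job in; it is judged then, once.
The state is a dict: "clock": time; "q": joint angles; "qd": joint speeds; "joint_torque": joint torques, N m; "tool_pos": TCP position; "eef_rot": TCP orientation; "contact_force": force on the tool from outside, world axes, zero at the start; "moment": the same for the moment, N m; "opening": opening from 0.0 (shut) to 1.0 (fully open); "finger_force": force on a finger pad.
Only numpy, scipy, OpenCV 4.12 (cv2) and the standard library are available. Lean on these libraries where they do the work, as an engineer would, in place of code of your own. Each camera call takes 0.05 s, during which the arm holds its last target. There are 200 camera calls.

## Working session

There is one attempt and no reset: what is moved stays moved. The work goes in short steps, Python scripts to look and compute and a shell command to move; the robot and the scene stay as the last step left them, time stands still between calls to the robot, and variables do not carry over. Pictures are saved under pics/ and viewed, at most 10 in all, crops included, and the job is handed in when it is done.

```bash
mkdir -p pics; python3 - <<'E'
from plant import *
import cv2,numpy as np
s=get_state();print(s)
for n in("scene","side","wrist"):
    d=snapshot(n);cv2.imwrite(f"pics/{n}0.png",d["frame"][:,:,::-1]);print(n,{k:np.array(v).round(4).tolist() for k,v in d.items() if k!="frame"})
E
```

```text
{'clock': 0.0, 'q': array([ 0.0338109 ,  0.68999775, -0.19450088,  1.56631319,  0.15730273,
        0.90251555, -0.21512142]), 'qd': array([-0.00042116,  0.00048583, -0.00048144, -0.00245495,  0.00017168,
        0.0011856 ,  0.00056137]), 'joint_torque': array([ 3.38560185e-04, -5.27571630e+01, -1.26686912e+00, -1.53434461e+01,
       -5.26333472e-02,  6.56995355e-03,  1.65937727e-04]), 'tool_pos': array([ 6.24375418e-01, -6.49168316e-05,  2.37909340e-01]), 'eef_rot': array([ 7.07092382e-01,  7.07120580e-01, -7.00391268e-04, -5.98615384e-04]), 'contact_force': array([ 0.18560425,  0.38700669, -0.03258576]), 'moment': array([ 0.01403767, -0.00716717, -0.02964795]), 'finger_force': 0.0, 'opening': 0.9952224164033023}
scene {'mtx': [[554.4153, 0.0, 314.2828], [0.0, 554.4153, 233.2726], [0.0, 0.0, 1.0]], 'xyz': [0.1912, 0.6707, 0.9732], 'orientation': [-0.2069, 0.9177, -0.331, 0.0737]}
side {'mtx': [[544.6322, 0.0, 317.9641], [0.0, 544.6322, 242.6918], [0.0, 0.0, 1.0]], 'xyz': [-0.1353, -0.0309, 1.1896], 'orientation': [0.7064, -0.6565, 0.1762, -0.1974]}
wrist {'mtx': [[371.6483, 0.0, 314.9292], [0.0, 371.6483, 243.5958], [0.0, 0.0, 1.0]], 'mount': [[0.0004, -0.967, -0.2548, 0.0639], [1.0, 0.0003, 0.0007, -0.0005], [-0.0006, -0.2548, 0.967, -0.1448], [0.0, 0.0, 0.0, 1.0]]}
```

View pics/wrist0.png

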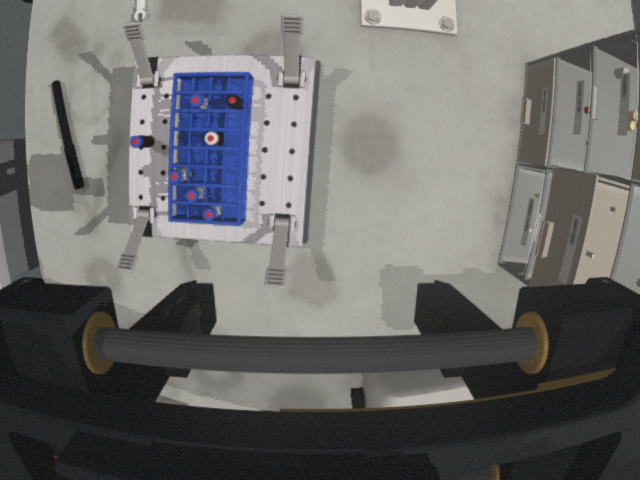

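View pics/side0.png

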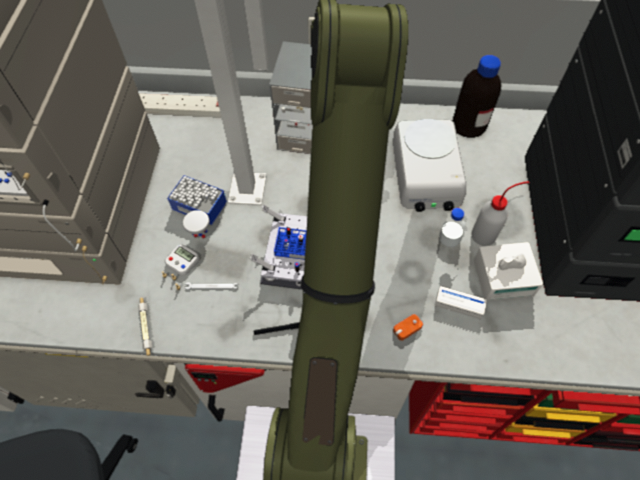

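The wrist view shows the deck with the near edge on the left (vial at (138,142)) and the world's left upward. The tab ends are at about (132,30), (292,22), (127,262) and (275,278). The side view shows the arm covering most of the deck. I'll zoom in to get the plate corners.

```bash
python3 - <<'E'
import cv2
i=cv2.imread("pics/wrist0.png")[5:295,105:345]
cv2.imwrite("pics/c1.png",cv2.resize(i[:,:],None,fx=2.05,fy=2.05,interpolation=cv2.INTER_CUBIC))
E
```

```text
(no output)
```

View pics/c1.png

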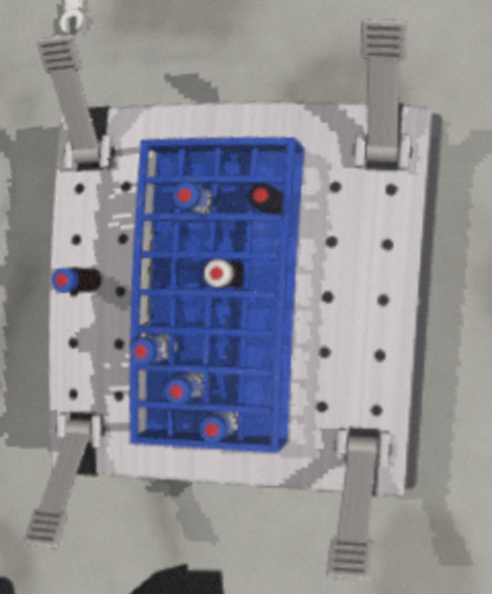

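```bash
cat > h.py <<'E'
import numpy as np
from scipy.spatial.transform import Rotation as R
K=(371.6483,314.9292,243.5958)
M=np.array([[0.0004,-0.967,-0.2548,0.0639],[1,0.0003,0.0007,-0.0005],[-0.0006,-0.2548,0.967,-0.1448],[0,0,0,1]])
def proj(P,pos,q):
    t=(np.atleast_2d(P)-pos)@R.from_quat(q).as_matrix()
    c=(t-M[:3,3])@M[:3,:3]
    r=np.hypot(c[:,0],c[:,1]);th=np.arctan2(r,c[:,2])
    return np.c_[K[1]+K[0]*th*c[:,0]/r,K[2]+K[0]*th*c[:,1]/r]
def world(P,d):
    c,s=np.cos(d[2]),np.sin(d[2]);P=np.atleast_2d(P)
    return np.c_[d[0]+c*P[:,0]-s*P[:,1],d[1]+s*P[:,0]+c*P[:,1],P[:,2]+.03]
E
python3 - <<'E'
from h import *
from plant import *
from scipy.optimize import least_squares
s=get_state();pos,q=s['tool_pos'],s['eef_rot']
P=np.array([[-90,90,12],[90,90,12],[90,-90,12],[-90,-90,12],[-35,68,36],[35,68,36],[35,-68,36],[-35,-68,36]])/1e3
uv=np.array([[63,112],[432,107],[405,493],[50,475],[142,140],[302,139],[285,452],[131,443]])/2.05+[105,5]
f=lambda d:(proj(world(P,d),pos,q)-uv).ravel()
r=least_squares(f,[.55,.1,0]);print(r.x,f(r.x).reshape(-1,2).round(1).tolist())
d=r.x
T=[]
for a in (0,.1):
  e=np.radians(48)-a
  T=np.array([[sx*70,sy*(67+65*np.cos(e)),14.5+65*np.sin(e)] for sx,sy in((-1,1),(1,1),(-1,-1),(1,-1))])/1e3
  print(a,((proj(world(T,d),pos,q)-[105,5])*2.05).round().tolist())
for n,sx,sy in(("nl",-1,1),("nr",-1,-1),("fl",1,1),("fr",1,-1)):print(n,world([sx*.07,sy*.044,.012],d).round(4),"tabflat",world([sx*.07,sy*.125,.017],d).round(4))
E
```

```text
[ 0.52997387  0.06592293 -0.06871982] [[-1.3, -0.9], [1.4, -0.9], [1.4, 2.2], [1.0, -1.1], [-0.2, -0.6], [-1.5, -1.4], [-1.3, 1.2], [0.3, 1.1]]
0 [[54.0, 38.0], [387.0, 23.0], [43.0, 548.0], [353.0, 575.0]]
0.1 [[60.0, 31.0], [389.0, 16.0], [48.0, 554.0], [353.0, 582.0]]
nl [[0.4632 0.1146 0.042 ]] tabflat [[0.4687 0.1954 0.047 ]]
nr [[0.4571 0.0268 0.042 ]] tabflat [[ 0.4516 -0.054   0.047 ]]
fl [[0.6028 0.105  0.042 ]] tabflat [[0.6084 0.1858 0.047 ]]
fr [[0.5968 0.0172 0.042 ]] tabflat [[ 0.5912 -0.0636  0.047 ]]
```

```bash
python3 -m jog '[[[0.017,-0.027,0,0,0,0.069],[0,0,0.04,0,0,0],[0,0,0.04,0,0,0],[0,0,0.04,0,0,0],[0,0,0.04,0,0,0],[0,0,0.015,0,0,0],[0,0,0,0,0,0],[0,0,0,0,0,0]]]' 0 10
python3 - <<'E'
from plant import *
import cv2
s=get_state();print(s['tool_pos'],s['eef_rot'],s['contact_force'],s['opening'])
cv2.imwrite("pics/w2.png",snapshot("wrist")["frame"][:,:,::-1])
E
```

```text
clock: 1.15
tool_pos: [0.5992, 0.0171, 0.0651]
eef_rot: [0.731, 0.682, 0.001, 0.001]
contact_force: [0.5, -0.6, -0.7]
opening: 0.115
finger_force: 0.0
[0.59915924 0.01710632 0.06513141] [0.73110428 0.68226447 0.00104176 0.00079376] [ 0.48046816 -0.57104926 -0.69802359] 0.11494692126718524
```

View pics/w2.png

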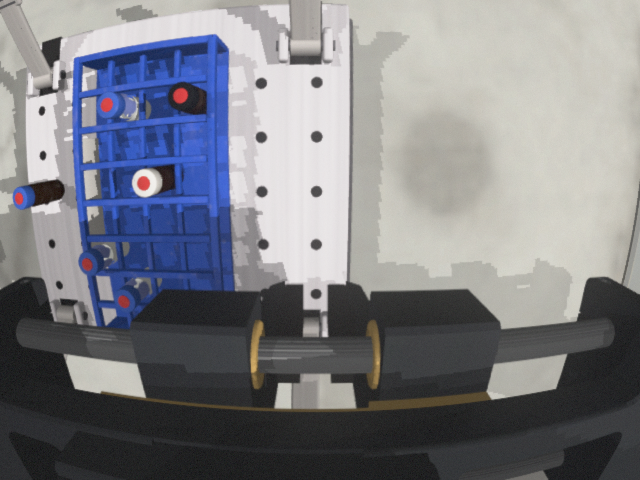

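The wrist view at 65 mm height shows the fingers, nearly closed (about (312,300)), over the far-right corner point between the rack and the far edge. The deck's edges are parallel to the image, so I'll go down in small steps.

```bash
python3 -m jog '[[[0,-0.002,0.018,0,0,0],[0,0,0,0,0,0],[0,0,0,0,0,0]]]'; for k in 1 2 3; do python3 -m jog '[[[0,0,0.002,0,0,0],[0,0,0,0,0,0]]]' | egrep 'clock|pos|contact'; done
```

```text
clock: 1.58
tool_pos: [0.5968, 0.0172, 0.0468]
eef_rot: [0.731, 0.682, 0.001, 0.001]
contact_force: [-0.2, 0.2, -0.4]
opening: 0.005
finger_force: 0.0
clock: 1.82
tool_pos: [0.5963, 0.0172, 0.044]
contact_force: [-0.2, 0.1, 1.0]
clock: 2.08
tool_pos: [0.5964, 0.0172, 0.0426]
contact_force: [-0.5, 0.1, 7.1]
clock: 2.33
tool_pos: [0.5964, 0.0172, 0.0424]
contact_force: [-4.9, -0.5, 20.6]
```

Far right holds firm. Next is far left.

```bash
python3 -m jog '[[[0,0,-0.024,0,0,0],[0.044,0,0,0,0,0],[0.044,0,0,0,0,0],[0,0,0,0,0,0],[0,0,0.016,0,0,0],[0,0,0,0,0,0]]]'; for k in 1 2 3 4; do python3 -m jog '[[[0,0,0.002,0,0,0],[0,0,0,0,0,0]]]' | egrep 'clock|pos|contact'; done
```

```text
clock: 3.08
tool_pos: [0.6007, 0.1025, 0.0459]
eef_rot: [0.732, 0.682, -0.002, -0.0]
contact_force: [0.8, 0.2, -0.4]
opening: 0.007
finger_force: 0.0
clock: 3.32
tool_pos: [0.6021, 0.1042, 0.0456]
contact_force: [-1.0, 0.2, -0.2]
clock: 3.58
tool_pos: [0.6021, 0.1049, 0.0438]
contact_force: [-0.2, 0.5, -0.2]
clock: 3.82
tool_pos: [0.6023, 0.105, 0.0425]
contact_force: [-0.7, 0.2, 5.5]
clock: 4.08
tool_pos: [0.6024, 0.105, 0.0425]
contact_force: [-5.2, -0.8, 20.3]
```

Far left is firm too. Next is near left, passing over the rack at about z = 0.11.

```bash
python3 -m jog '[[[0,0,-0.035,0,0,0],[0,0,-0.035,0,0,0],[0,-0.035,0,0,0,0],[0,-0.035,0,0,0,0],[0,-0.035,0,0,0,0],[0,-0.035,0,0,0,0],[0,0,0,0,0,0],[0,0,0.03,0,0,0],[0,0,0.025,0,0,0],[0,0,0,0,0,0],[0,0,0,0,0,0]]]'
python3 - <<'E'
from plant import *
import cv2
cv2.imwrite("pics/w3.png",snapshot("wrist")["frame"][:,:,::-1])
E
```

```text
clock: 5.45
tool_pos: [0.4633, 0.1146, 0.0552]
eef_rot: [0.731, 0.682, 0.001, 0.0]
contact_force: [-0.1, -0.2, 0.2]
opening: 0.005
finger_force: 0.0
```

View pics/w3.png

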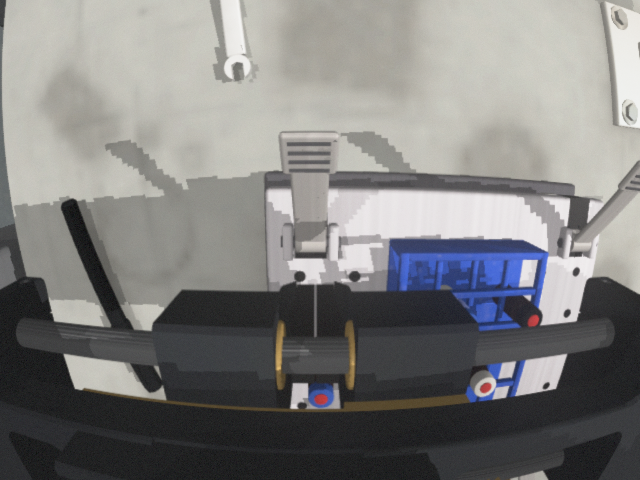

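The view shows the near-left tab (ribs at (310,150)) ahead of the fingers (about (315,310)), and the vial at (320,398) well behind them. Now I'll press.

```bash
python3 -m jog '[[[0,0,0.009,0,0,0],[0,0,0,0,0,0]]]'|egrep 'pos|contact'; for k in 1 2 3 4; do python3 -m jog '[[[0,0,0.002,0,0,0],[0,0,0,0,0,0]]]' | egrep 'clock|pos|contact'; done
```

```text
tool_pos: [0.4624, 0.1146, 0.0456]
contact_force: [0.7, 0.1, 0.8]
clock: 6.0
tool_pos: [0.4624, 0.1146, 0.0437]
contact_force: [0.2, 0.3, -0.1]
clock: 6.25
tool_pos: [0.4625, 0.1147, 0.0417]
contact_force: [-0.5, 0.4, 1.7]
clock: 6.5
tool_pos: [0.4623, 0.1149, 0.0399]
contact_force: [-1.3, 0.8, 6.0]
clock: 6.75
tool_pos: [0.4623, 0.1149, 0.0396]
contact_force: [-3.3, 0.8, 24.4]
```

Near left gives: it sank to 39.6 mm, against 42.5 mm at the firm corners. Next I'll lift and go over its tab, with the TCP about 110 mm along the deck's y.

```bash
python3 -m jog '[[[0,0,0,0,0,0],[0,0,-0.03,0,0,0],[0,0,-0.045,0,0,0],[0,0,0,0,0,0],[0.033,0,0,0,0,0],[0.033,0,0,0,0,0],[0,0,0,0,0,0],[0,0,0.016,0,0,0],[0,0,0,0,0,0],[0,0,0,0,0,0]]]' | egrep 'pos|contact'; for r in 1 2; do python3 -m jog '[[[0.0015,0,0.004,0,0,0],[0,0,0,0,0,0]]]' | egrep 'clock|pos|contact'; done
```

```text
tool_pos: [0.4668, 0.1795, 0.0966]
contact_force: [0.8, -1.3, 0.3]
clock: 8.25
tool_pos: [0.4672, 0.182, 0.0928]
contact_force: [0.1, 0.6, 0.4]
clock: 8.5
tool_pos: [0.4673, 0.184, 0.0886]
contact_force: [-0.0, 1.2, 0.9]
```

```bash
for r in 1 2 3 4 5; do python3 -m jog '[[[0.001,0,0.002,0,0,0],[0.001,0,0.002,0,0,0],[0,0,0,0,0,0]]]' | egrep 'clock|pos|contact'; done
```

```text
clock: 8.88
tool_pos: [0.4675, 0.1857, 0.0846]
contact_force: [1.1, 1.2, 1.0]
clock: 9.25
tool_pos: [0.4675, 0.1873, 0.0805]
contact_force: [-0.0, 0.9, 0.7]
clock: 9.62
tool_pos: [0.4675, 0.1894, 0.0765]
contact_force: [-0.2, -0.3, 1.6]
clock: 10.0
tool_pos: [0.4677, 0.1915, 0.0725]
contact_force: [0.3, 0.6, 0.7]
clock: 10.38
tool_pos: [0.4678, 0.1934, 0.0685]
contact_force: [-0.2, -0.1, 0.4]
```

There's almost no force, so I may have passed outside the tab. I'll look.

```bash
python3 - <<'E'
from plant import *
import cv2,numpy as np
a=snapshot("scene")["frame"][:,:,::-1];b=snapshot("wrist")["frame"][:,:,::-1]
cv2.imwrite("pics/s4full.png",a)
from scipy.spatial.transform import Rotation as R
d=snapshot("scene");p=R.from_quat(d["orientation"]).inv().apply(np.array([.468,.19,.06])-d["xyz"]);u=d["mtx"]@p;u=(u[:2]/u[2]).astype(int);print(u)
x,y=np.clip(u-[65,75],0,[510,330]);c=cv2.resize(a[y:y+150,x:x+130],(400,462),interpolation=cv2.INTER_CUBIC)
b=cv2.resize(b[230:480,160:480],(400,462*0+312));cv2.imwrite("pics/s4.png",np.hstack([c,cv2.copyMakeBorder(b,0,150,0,0,cv2.BORDER_CONSTANT)]))
E
```

```text
[290 315]
```

View pics/s4.png

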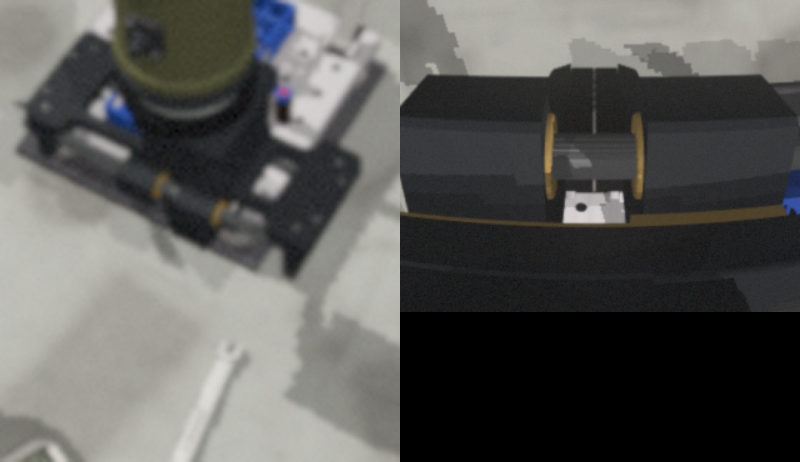

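The tab is hidden behind the fingers, which have probably slipped past outside its end. I'll go up, shift about 22 mm inboard and come down again watching the force.

```bash
python3 -m jog '[[[0,0,-0.02,0,0,0],[0,0,-0.02,0,0,0],[0,0,0,0,0,0],[-0.022,0,0,0,0,0],[0,0,0,0,0,0],[0,0,0.012,0,0,0],[0,0,0,0,0,0]]]' | egrep 'pos|contact'; for r in 1 2 3 4; do python3 -m jog '[[[0,0,0.002,0,0,0],[0,0,0.002,0,0,0],[0,0,0,0,0,0]]]' | egrep 'clock|pos|contact'; done
```

```text
tool_pos: [0.4656, 0.1722, 0.0954]
contact_force: [-0.6, -0.2, -0.2]
clock: 11.78
tool_pos: [0.4663, 0.1715, 0.0927]
contact_force: [0.5, -0.3, -1.0]
clock: 12.15
tool_pos: [0.4663, 0.1714, 0.0886]
contact_force: [0.1, -0.5, 0.2]
clock: 12.52
tool_pos: [0.4662, 0.1714, 0.0845]
contact_force: [0.4, -0.4, -0.5]
clock: 12.9
tool_pos: [0.4663, 0.1714, 0.0805]
contact_force: [0.4, -0.0, 0.7]
```

```bash
for r in 1 2 3; do python3 -m jog '[[[0,0,0.002,0,0,0],[0,0,0.002,0,0,0],[0,0,0,0,0,0]]]' | egrep 'clock|pos|contact'; done
```

```text
clock: 13.28
tool_pos: [0.4663, 0.1714, 0.0766]
contact_force: [-0.6, 0.3, -0.0]
clock: 13.65
tool_pos: [0.4662, 0.1714, 0.0726]
contact_force: [0.8, 0.9, -0.2]
clock: 14.02
tool_pos: [0.4662, 0.1714, 0.0686]
contact_force: [-0.8, 0.1, -1.5]
```

No contact here either. I'll back off inboard and look at the tab.

```bash
python3 -m jog '[[[0,0,-0.02,0,0,0],[0,0,-0.025,0,0,0],[-0.04,0,0,0,0,0],[-0.03,0,0,0,0,0],[0,0,0,0,0,0],[0,0,0,0,0,0]]]' | egrep 'clock|pos|contact'; python3 - <<'E'
from plant import *
import cv2
s=get_state();print(s['tool_pos'],s['eef_rot'])
cv2.imwrite("pics/w5.png",snapshot("wrist")["frame"][:,:,::-1])
E
```

```text
clock: 14.78
tool_pos: [0.4619, 0.1028, 0.1138]
contact_force: [-0.1, -0.3, 0.9]
[0.46189702 0.10278655 0.1137894 ] [ 7.30793410e-01  6.82598348e-01  6.78477023e-04 -1.65274500e-04]
```

View pics/w5.png

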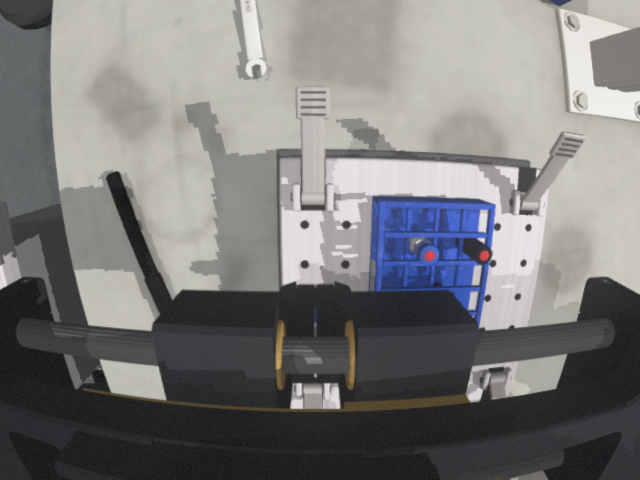

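The near-left tab's end is at (312,87) and the deck hasn't moved. I'll fit the lever angle from that.

```bash
python3 - <<'E'
from h import *
d=[0.52997,0.06592,-0.06872]
p=[.4619,.10279,.11379];q=[.730793,.682598,.000678,-.000165]
for n,sx,u in(("nl",-1,(312,87)),("fl",1,(570,135))):
  for a in (0,.1,.2,.3,.45,.6,.84):
    e=np.radians(48)-a
    print(n,a,proj(world([sx*.07,.067+.065*np.cos(e),.0145+.065*np.sin(e)],d),p,q).round(),u)
print(proj(world([[-.09,.09,.012],[.09,.09,.012]],d),p,q).round())
E
```

```text
nl 0 [[317. 116.]] (312, 87)
nl 0.1 [[317. 106.]] (312, 87)
nl 0.2 [[317.  99.]] (312, 87)
nl 0.3 [[317.  93.]] (312, 87)
nl 0.45 [[317.  87.]] (312, 87)
nl 0.6 [[317.  85.]] (312, 87)
nl 0.84 [[316.  86.]] (312, 87)
fl 0 [[580. 138.]] (570, 135)
fl 0.1 [[575. 129.]] (570, 135)
fl 0.2 [[570. 122.]] (570, 135)
fl 0.3 [[565. 116.]] (570, 135)
fl 0.45 [[556. 110.]] (570, 135)
fl 0.6 [[548. 106.]] (570, 135)
fl 0.84 [[534. 105.]] (570, 135)
[[282. 158.]
 [554. 170.]]
```

The tab is already at about 0.46 rad, so the first push did work, at low force. I'll go back over its end and push it the rest of the way.

```bash
python3 -m jog '[[[0.045,0,0,0,0,0],[0.045,0,0,0,0,0],[0,0,0,0,0,0],[0,0,0.02,0,0,0],[0,0,0.02,0,0,0],[0,0,0,0,0,0]]]' | egrep 'clock|pos|contact'; for r in 1 2 3 4 5 6; do python3 -m jog '[[[0,0,0.002,0,0,0],[0,0,0.002,0,0,0],[0,0,0,0,0,0]]]' | egrep 'clock|pos|contact'; done
```

```text
clock: 15.58
tool_pos: [0.4666, 0.1912, 0.0727]
contact_force: [0.1, 0.3, 0.9]
clock: 15.95
tool_pos: [0.4679, 0.1914, 0.0701]
contact_force: [0.6, 0.6, 0.5]
clock: 16.32
tool_pos: [0.4678, 0.1915, 0.0656]
contact_force: [0.7, -0.6, 0.0]
clock: 16.7
tool_pos: [0.4676, 0.1913, 0.0615]
contact_force: [-0.2, -0.1, 0.6]
clock: 17.08
tool_pos: [0.4677, 0.1913, 0.0575]
contact_force: [-0.4, 0.3, 0.8]
clock: 17.45
tool_pos: [0.4677, 0.1914, 0.0535]
contact_force: [-0.1, 1.2, 0.4]
clock: 17.82
tool_pos: [0.4676, 0.1913, 0.0495]
contact_force: [0.4, 0.5, 0.2]
```

```bash
for r in 1 2 3; do python3 -m jog '[[[0,0,0.002,0,0,0],[0,0,0,0,0,0]]]' | egrep 'clock|pos|contact'; done
```

```text
clock: 18.08
tool_pos: [0.4677, 0.1913, 0.0476]
contact_force: [-0.1, 0.4, -0.6]
clock: 18.32
tool_pos: [0.4678, 0.1914, 0.0465]
contact_force: [-1.8, -0.7, 10.5]
clock: 18.58
tool_pos: [0.4679, 0.1917, 0.0456]
contact_force: [-3.5, -0.3, 22.5]
```

Solid stop at about 46 mm height, where the flat tab should be. I'll lift, go back over corner nl and check the angle.

```bash
python3 -m jog '[[[0,0,-0.03,0,0,0],[0,0,-0.04,0,0,0],[-0.045,0,0,0,0,0],[-0.04,0,0,0,0,0],[0,0,0,0,0,0],[0,0,0,0,0,0]]]' | egrep 'clock|contact'; python3 - <<'E'
from plant import *
from h import *
import cv2
s=get_state();p,q=s['tool_pos'],s['eef_rot'];print(p)
cv2.imwrite("pics/w6.png",cv2.resize(snapshot("wrist")["frame"][60:270,260:610,::-1],None,fx=2,fy=2))
d=[0.52997,0.06592,-0.06872]
for a in (.45,.6,.7,.84):
    e=np.radians(48)-a
    for w in(-.009,.009):print(a,w,((proj(world([-.07+w,.067+.065*np.cos(e),.0145+.065*np.sin(e)],d),p,q)-[260,60])*2).round())
E
```

```text
clock: 19.32
contact_force: [-0.1, 0.3, -0.1]
[0.46213014 0.10723723 0.11369501]
0.45 -0.009 [[78. 72.]]
0.45 0.009 [[149.  72.]]
0.6 -0.009 [[79. 66.]]
0.6 0.009 [[147.  66.]]
0.7 -0.009 [[80. 65.]]
0.7 0.009 [[146.  65.]]
0.84 -0.009 [[81. 67.]]
0.84 0.009 [[145.  67.]]
```

View pics/w6.png

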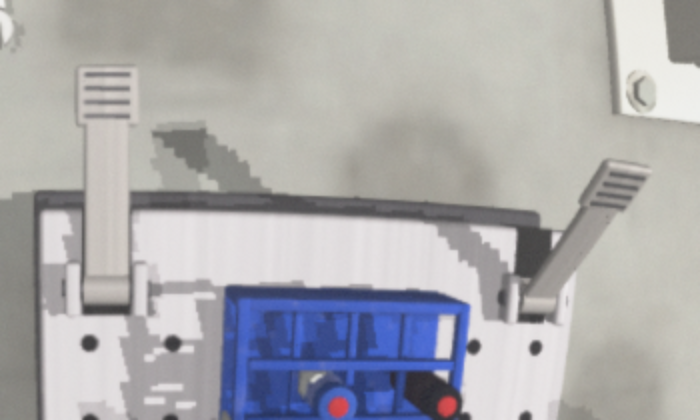

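The nl tab's end spans (78–138, 67), the width and position predicted for flat, and the far-left tab is still up. Now the proof press on corner nl.

```bash
python3 -m jog '[[[0.007,0,0.03,0,0,0],[0,0,0.037,0,0,0],[0,0,0,0,0,0],[0,0,0,0,0,0]]]' | egrep 'clock|pos|contact'; for r in 1 2 3; do python3 -m jog '[[[0,0,0.002,0,0,0],[0,0,0,0,0,0],[0,0,0,0,0,0]]]' | egrep 'clock|pos|contact'; done
```

```text
clock: 19.88
tool_pos: [0.4624, 0.1143, 0.0473]
contact_force: [0.6, -0.1, -0.3]
clock: 20.25
tool_pos: [0.4626, 0.1136, 0.0452]
contact_force: [0.2, -0.6, -0.1]
clock: 20.62
tool_pos: [0.4623, 0.1136, 0.0427]
contact_force: [-0.9, -0.1, 0.2]
clock: 21.0
tool_pos: [0.4623, 0.1136, 0.0421]
contact_force: [-1.7, 0.0, 16.9]
```

The corner now holds at 42.1 mm under 17 N. I'll hold briefly, retreat and check.

```bash
python3 -m jog '[[[0,0,0.0005,0,0,0],[0,0,0,0,0,0],[0,0,0,0,0,0]]]' | egrep 'pos|contact'; python3 -m jog '[[[0,0,-0.04,0,0,0],[0,0,-0.05,0,0,0],[0,0,-0.05,0,0,0],[-0.045,0,-0.03,0,0,0],[-0.045,0.02,0,0,0,0],[-0.03,0.02,0,0,0,0],[0,0,0,0,0,0],[0,0,0,0,0,0]]]' | egrep 'pos|contact'
python3 - <<'E'
from plant import *
import cv2
cv2.imwrite("pics/w7.png",snapshot("wrist")["frame"][:,:,::-1])
E
```

```text
tool_pos: [0.4624, 0.1136, 0.042]
contact_force: [-3.0, -0.8, 21.2]
tool_pos: [0.4934, -0.0081, 0.21]
contact_force: [0.4, -0.0, 0.8]
```

View pics/w7.png

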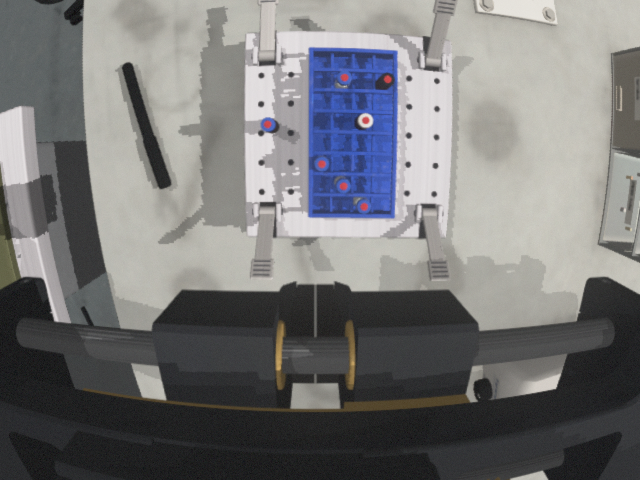

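The view shows the vial standing at (268,125), the deck in place, the nl tab flat (268,25), and the other tabs up. I'll hand it in.

```bash
python3 -c "
from plant import *
print(finish_job())"
```

```text
the job is handed in; nothing more can be done
None
```

The near-left corner was the one that rocked; its tab is now flat with the other three up, the corner held level under about 20 N, and the job is handed in (no verdict was returned; near right was not tested, as the rocking corner was found before it).

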